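# Check a sprung pan balance and hold its gauge arm at the index tab

### The job

Check the sprung balance: gently set the largest of the three steel check weights upright on the middle of the pan and let go of it. Then press the lock button on the tube fully down (it stays down), take the knob of the telescoping gauge arm, draw the arm out until its pointer lines up with the brass index tab on the scale, and finish holding the knob still there: a spring pulls the arm back, so do not let go at the end. Leave the index tab, the other two weights, the beaker and the dishes where they are.

Things in the scene. Friction and masses are not known exactly. Their poses are not given: they have to be found in the camera images.
- balance: Sprung pan balance fixed to the bench: grey plate 210 (x) by 380 (y) by 12 mm. Origin: centre of its underside; z up. At x -50, y -80: the pan. Along y at x +55: the gauge arm's square tube, 34 mm wide, from y +180 to its mouth at y +30, top 56 mm above the bench, lock button on it at y +50. Along y at x +25: white scale rail, 22 mm wide, top 46 mm above the bench, marks 10 mm apart.
- pan_top (a point): Centre of the pan's top face. Flat round steel pan, diameter 96 mm, 5 mm thick, with an engraved 45 mm centring ring. It moves straight down on a spring of 300 N/m and cannot tip: the largest weight sinks it about 14 mm; its stop is at 24 mm and must not be hit.
- pan (a joint): How far the pan has sunk, m: 0 empty, 0.024 at its stop.
- button_top (a point): Centre of the top face of the lock button, a black round push button of diameter 22 mm on top of the tube in a 34 mm collar; its top stands 72 mm above the bench, 10 mm above the collar. Pressed straight down with about 4 N it goes down 7 mm and stays down. 75 mm along the tube's axis from the knob when the arm is in.
- lock_button (a joint): How far the lock button is pressed, m: 0 up (arm locked), 0.007 fully down (arm free). It stays where it is left.
- grip_knob (a point): Grip point on the axis of the gauge arm's knob, an upright black cylinder of diameter 24 mm, 59 to 99 mm above the bench, on a stem on the arm's end. This point is 81 mm above the bench. It moves with the arm along the balance's -y (from the button towards the knob). Only the button and weight near it rise above 56 mm.
- pointer (a point): Tip of the gauge arm's pointer, a dark steel blade 3 mm wide that reaches from the arm, at the knob's foot, across the scale rail. It lies level with the knob's axis along the balance's y.
- gauge_arm (a joint): How far the arm is drawn out of the tube, along the balance's -y, m: 0 in (start), at most 0.125. Locked (about 1 mm of play) until the button is down; then a spring pulls it back in with 3 N when in and 6 N when fully out.
- tab (a point): Top centre of the brass index tab, a clip 32 mm (x) by 6 mm (y) astride the scale rail, its top 50 mm above the bench; below the pointer, which passes over it. It sits somewhere between 50 and 110 mm from the pointer's start and must not be shifted.
- index_tab (a joint): Place of the index tab on the scale, m, measured like joint gauge_arm: pointer and tab are in line when both joints have the same value.
- weight_large_mid (a point): Centre of the largest check weight, half-way up, 33 mm above its foot. Steel cylinder of diameter 38 mm up to 48 mm height, then a narrower neck and a 26 mm knob up to 66 mm. 0.5 kg, stands upright on the bench.
- weight_medium_mid (a point): Centre of the middle check weight, 23 mm above its foot: same shape, diameter 29 mm, height 46 mm, 0.2 kg. Not to be used. The three weights stand in a row along x, about 90 mm apart, in any order.
- weight_small_mid (a point): Centre of the smallest check weight, 18 mm above its foot: same shape, diameter 23 mm, height 36 mm, 0.1 kg. Not to be used.
- beaker_mid (a point): Centre of a small glass beaker, diameter 56 mm, height 62 mm. Bystander.
- dishes_mid (a point): Centre of a stack of two flat dishes, diameter 60 mm, height 26 mm. Bystander.
Things that resemble listed ones, but are neither listed nor needed, are in the scene too. What is shaped like the part that bears weight_large_mid but orange is not meant.

How it is judged:
By the outcome, as a careful person would: the job done as asked, in the order asked, and still so for the second after the job is handed in, while the arm keeps its last pose, push and grip.
It also fails if it takes over 64 s, if anything falls off the work surface, if the arm or the gripper's body presses on something with over 40 N, if the wrist force passes 120 N, or if a joint passes its speed limit or range.

### The arm

A 6-joint arm with a two-finger parallel gripper is mounted at the origin on the work surface. World frame = base frame: x ahead of the robot, y to its left, z up, the work surface at z = 0. Lengths are in m, angles in rad, forces in N, time in s.
With the tool pointing down it reaches from about 0.375 to 0.975 m from the base axis. Payload 3.8 kg.
Tool frame: the origin (TCP) lies midway between the tips of the shut fingers; the grasp point (between the pads) lies bot.grasp_offset behind it (bot.grasp_offset is the distance from the TCP to the grasp point, in m); z points along the fingers, y is the direction in which the jaws open and shut (so a half turn about z gives the same grasp; the last joint's range is limited). The gripper opens to 85 mm and grips with 20 to 120 N. Pads are 22 mm wide; open, the fingers measure 114 mm over their backs; the gripper's body (76 mm by 85 mm) begins 54 mm behind the grasp point. The pads swing forward as they close: fully open they stand 13 mm farther back than shut.
Start: joints at [-1.303, 0.264, 1.604, -0, 1.274, -0.037], TCP at [0.203, -0.644, 0.231] pointing down, gripper open.
Joint ranges: [-2.63, 2.63], [-0.94, 2.18], [0.31, 2.57], [-1.31, 4.45], [0, 2.66], [-2.55, 2.55]. Speed limits (rad/s): [2.57, 2.57, 3.14, 3.14, 3.14, 3.14].

### API

Orientations are given as a rotation vector (axis times angle).
In Python, from workcell import read_state, viewer, job, bot gives the robot as it stands.
- The arm moves only by the shell command python3 -m crank 'ROWS' [FORCE]. ROWS is text: rows parted by semicolons, each of 7 numbers parted by spaces: the shift along the tool's x, y, z in mm, then the turn, a rotation vector about the tool's x, y, z in rad, then the closure in counts, from 0 (fully open) to 255 (shut). A call has 1 to 20 rows; each row is the pose to reach, as a shift and turn from the pose commanded when the call began, along the tool's axes at that moment; what a row does not reach only later rows make up. A row lasts 1/8 s, in which the tool goes at most 62.5 mm and 10.7 degrees, less where a joint would pass 70% of its speed; a pose out of reach is approached as far as the arm can. A call with a gripper value outside its range is refused whole. The fingers move at their own pace and stop on an object; FORCE is the grip in N (left out, the last holds). Time passes only in rows, so rows that repeat a pose let the fingers close. It gives the time, the measured TCP pose, the force and the opening at its end, in the units of the state.
- read_state(): the state, without advancing time (a new reading comes with each control period).
- viewer.read_camera(name): name is "side" or "top" or "wrist"; returns a dict with "pixels" (420x560x3 uint8, red, green, blue), "vertical_fov" (degrees; the focal length in pixels is half the picture's height over the tangent of half this angle, whatever the lens; pixels are square), "cx", "cy" (the principal point, pixels), "view" (4x4, takes a point from world to camera coordinates); the wrist camera has in their place "tool_from_camera" (4x4, takes a point from camera to tool coordinates, whose origin is the TCP and whose axes are the flange's). Camera axes: x right, y up, looking along -z (the intrinsics and any distortion apply to the point x, -y, -z); pixel columns grow to the right and rows downward; lengths in m; the calibration is good to about 2 mm. The wrist camera is an equidistant fisheye: a pixel r from the principal point sees the ray r / f radians off the axis. A picture is of the moment at which its call begins: read the wrist's pose just before it. There is no depth.
- job.finish_job(): hands the job in, once; it reports no verdict.
The state is a dict: "time": time; "q": joint angles; "joint_vel": joint speeds; "joint_torque": joint torques, N m; "tool_pos": TCP position; "tcp_rot": TCP orientation; "wrist_force": force on the tool from outside, world axes, zero at the start; "torque": the same for the moment, N m; "width": opening from 0.0 (shut) to 1.0 (fully open).
Only numpy, scipy, OpenCV 4.12 (cv2) and the standard library are available. Lean on these libraries where they do the work, as an engineer would, in place of code of your own. Each camera call takes 0.05 s, during which the arm holds its last target.

## Working session

There is one attempt and no reset: what is moved stays moved. The work goes in short steps, Python scripts to look and compute and a shell command to move; the robot and the scene stay as the last step left them, time stands still between calls to the robot, and variables do not carry over. Pictures are saved under pics/ and viewed, and the job is handed in when it is done.

```bash
ls; mkdir -p pics
python3 - <<'E'
from workcell import read_state, viewer, job, bot
import cv2
print(read_state()); print(bot.grasp_offset)
for n in ["side","top","wrist"]:
    c=viewer.read_camera(n)
    cv2.imwrite(f"pics/{n}0.png",c["pixels"][:,:,::-1])
    print(n,{k:v for k,v in c.items() if k!="pixels"})
E
```

```text
pics
{'time': 0.0, 'q': array([-1.30289047e+00,  2.64776166e-01,  1.60538374e+00, -1.18690938e-05,
        1.27373207e+00, -3.68913528e-02]), 'joint_vel': array([-0.0001221 , -0.00015338,  0.00100091,  0.00010226, -0.00229443,
        0.00074177]), 'joint_torque': array([-2.92117948e-03, -5.15120244e+01, -3.67315042e+01, -5.42570906e-04,
        1.28236430e-02,  6.72916229e-06]), 'tool_pos': array([ 0.20236929, -0.64316623,  0.22994129]), 'tcp_rot': array([-3.10292384e+00, -4.76582071e-01,  4.33646086e-04]), 'wrist_force': array([-1.1860323 , -0.16317177,  0.14674627]), 'torque': array([-0.04606213,  0.05450432,  0.0469133 ]), 'width': 0.9985902472353662}
0.0187
side {'vertical_fov': 52.07965339498928, 'cx': 274.51206028090485, 'cy': 204.39369109995226, 'view': array([[-0.72016623, -0.69371541, -0.0109329 ,  0.36001869],
       [ 0.38922878, -0.41701402,  0.82134053, -0.3171652 ],
       [-0.57433576,  0.58724631,  0.57033342, -0.45394203],
       [ 0.        ,  0.        ,  0.        ,  1.        ]])}
top {'vertical_fov': 50.42974321013207, 'cx': 280.61408733587393, 'cy': 204.83479495835496, 'view': array([[ 0.00770461, -0.99996883,  0.00172603, -0.06450867],
       [ 0.99787216,  0.00780019,  0.0647326 , -0.55583147],
       [-0.06474404,  0.00122362,  0.99790115, -0.91552096],
       [ 0.        ,  0.        ,  0.        ,  1.        ]])}
wrist {'vertical_fov': 65.70646984690485, 'cx': 275.24532116293904, 'cy': 209.49550931232406, 'tool_from_camera': array([[-2.67907705e-04,  9.64158424e-01,  2.65327083e-01,
         6.78762202e-02],
       [ 9.99999835e-01,  1.23514566e-04,  5.60892804e-04,
         1.02233174e-03],
       [ 5.08017762e-04,  2.65327190e-01, -9.64158298e-01,
        -1.42059846e-01],
       [ 0.00000000e+00,  0.00000000e+00,  0.00000000e+00,
         1.00000000e+00]])}
```

View pics/top0.png

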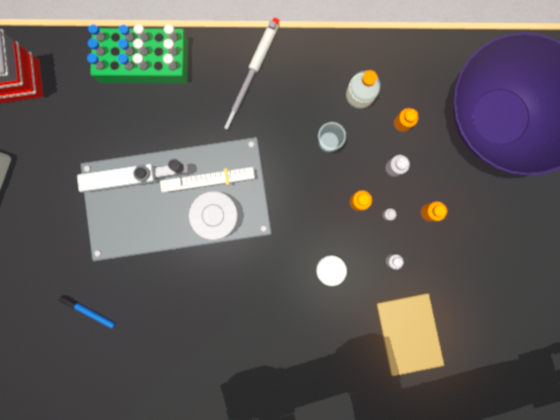

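View pics/side0.png

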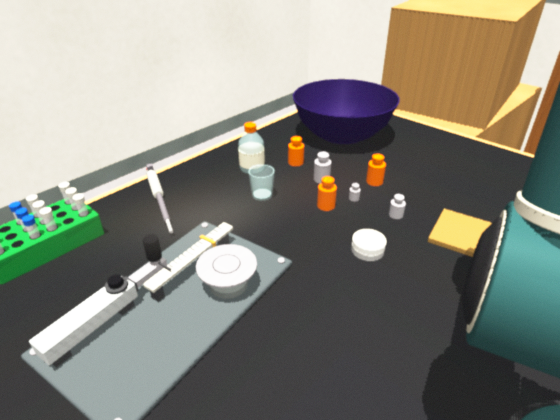

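View pics/wrist0.png

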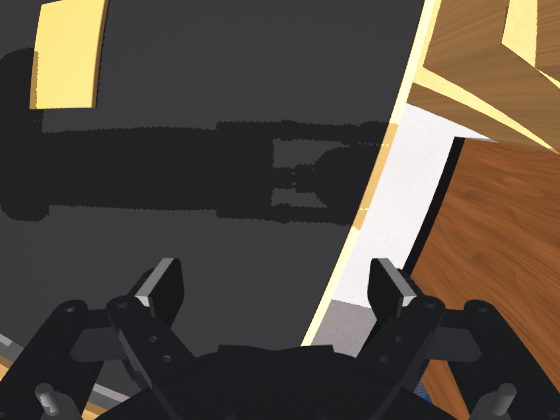

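The top view (image up is world +x, left is +y) shows the balance at left with its pan at about (213,216), the knob at (176,167) and the button at (141,174). The steel weights are at about (400,164) for the largest, (390,214) and (396,262); the orange look-alikes stand beside them. I'll enlarge crops next.

```bash
cat > h.py <<'E'
import numpy as np, cv2
from workcell import read_state, viewer, bot
def K(c):
    f=210/np.tan(np.radians(c["vertical_fov"])/2); return f
def ray(c,u,v):
    f=K(c); d=np.array([(u-c["cx"])/f,-(v-c["cy"])/f,-1.])
    V=np.array(c["view"]); R=V[:3,:3]; t=V[:3,3]
    return -R.T@t, R.T@d
def atz(c,u,v,z):
    o,d=ray(c,u,v); return o+d*(z-o[2])/d[2]
def proj(c,p):
    f=K(c); V=np.array(c["view"]); q=V[:3,:3]@np.asarray(p)+V[:3,3]
    return np.array([c["cx"]+f*q[0]/-q[2], c["cy"]-f*q[1]/-q[2]])
def crop(img,u0,v0,u1,v1,s,name,grid=10):
    o=cv2.resize(img[v0:v1,u0:u1,::-1],None,fx=s,fy=s,interpolation=cv2.INTER_CUBIC)
    for u in range(u0,u1,grid):
        cv2.line(o,((u-u0)*s,0),((u-u0)*s,5),(0,255,0),1); cv2.putText(o,str(u),((u-u0)*s,16),0,.35,(0,255,0),1)
    for v in range(v0,v1,grid):
        cv2.line(o,(0,(v-v0)*s),(5,(v-v0)*s),(0,255,0),1); cv2.putText(o,str(v),(6,(v-v0)*s+4),0,.35,(0,255,0),1)
    cv2.imwrite("pics/"+name+".png",o)
E
python3 - <<'E'
from h import *
c=viewer.read_camera("top")
import pickle; pickle.dump(c,open("top.pkl","wb"))
s=viewer.read_camera("side"); pickle.dump(s,open("side.pkl","wb"))
crop(c["pixels"],75,135,275,265,4,"t1"); crop(c["pixels"],310,120,460,280,4,"t2") if 0 else crop(c["pixels"],340,140,440,280,4,"t2")
crop(s["pixels"],30,200,230,350,4,"s1"); crop(s["pixels"],210,140,410,260,4,"s2")
E
```

```text
(no output)
```

View pics/t1.png

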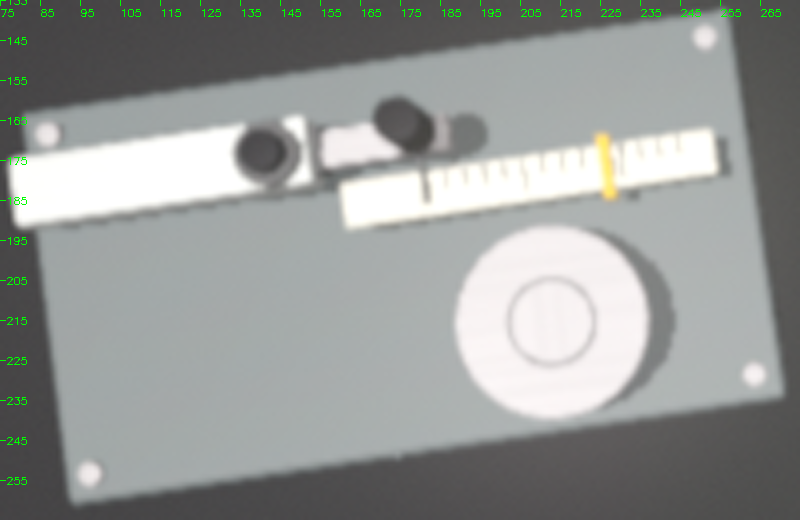

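View pics/t2.png

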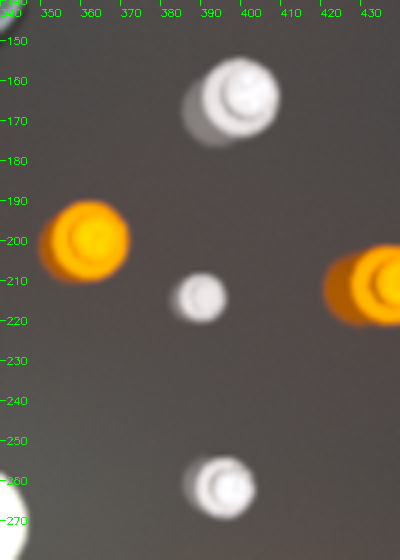

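View pics/s2.png

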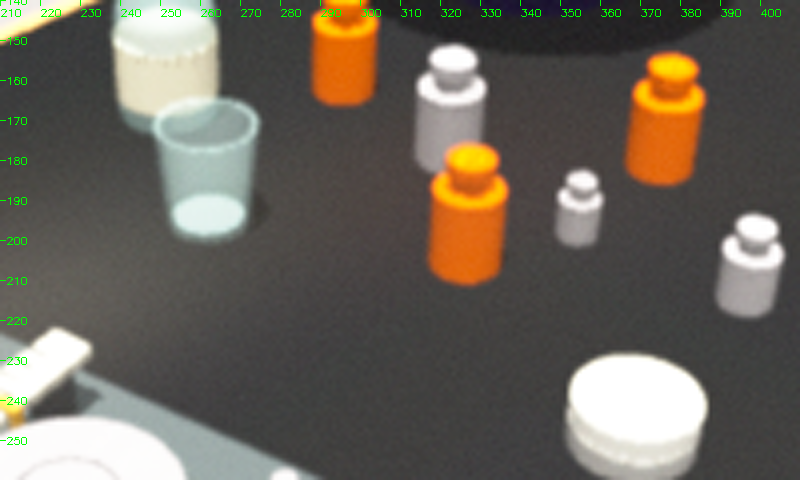

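View pics/s1.png

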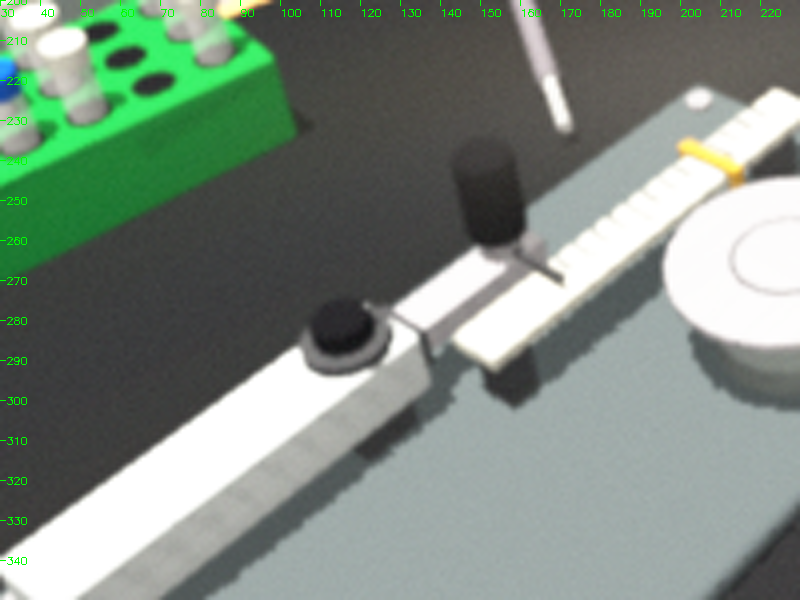

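Run:
```python
from h import *
import pickle
c=pickle.load(open("top.pkl","rb"));s=pickle.load(open("side.pkl","rb"))
np.set_printoptions(precision=4,suppress=True)
C=[atz(c,*p,.012) for p in [(81.25,163.25),(258.25,137.5),(270.75,234),(93,261)]]
for a in C: print(a)
print("center",np.mean(C,0),"sides",np.linalg.norm(C[0]-C[1]),np.linalg.norm(C[1]-C[2]),np.linalg.norm(C[2]-C[3]),np.linalg.norm(C[3]-C[0]))
ey=(C[0]-C[1]+C[3]-C[2]); yaw=np.arctan2(-ey[0],ey[1]); print("yaw",yaw)
P={}
for n,u,v,z in [("button",140.5,172.75,.072),("knobtop",174.5,164.75,.099),("pointer",181.25,181.25,.053),("tab",226.5,176.5,.05),("pan",213,215.25,.04),("WL",401.75,163,.066),("WLb",400.25,164.25,.048),("WS",390.5,214,.03),("WM",396,262,.03),("dish",332,271,.026),("beaker",331,137,.062)]:
    p=atz(c,u,v,z); P[n]=p
    O=np.mean(C,0); R=np.array([[np.cos(yaw),np.sin(yaw)],[-np.sin(yaw),np.cos(yaw)]])
    print(n,p,"bal",R@(p[:2]-O[:2]),"side px",proj(s,p))
crop(s["pixels"],180,220,300,310,6,"s3")
```

```text
[0.6417 0.3628 0.012 ]
[ 0.6999 -0.0115  0.012 ]
[ 0.4952 -0.04    0.012 ]
[0.4361 0.3307 0.012 ]
center [0.5682 0.1605 0.012 ] sides 0.3787698069012084 0.20663783267011815 0.3753634564559757 0.20805205121354597
yaw 0.15624301847736527
button [0.6143 0.2178 0.072 ] bal [0.0545 0.0495] side px [116.622  278.3592]
knobtop [0.6267 0.1444 0.099 ] bal [ 0.0552 -0.025 ] side px [151.4522 237.7309]
pointer [0.6002 0.141  0.053 ] bal [ 0.0286 -0.0242] side px [167.5241 266.3369]
tab [0.611  0.0501 0.05  ] bal [ 0.0251 -0.1157] side px [208.1514 238.4442]
pan [0.5325 0.0776 0.04  ] bal [-0.0482 -0.0763] side px [226.164 272.411]
WL [ 0.6389 -0.3016  0.066 ] bal [-0.0021 -0.4675] side px [323.0345 154.4963]
WLb [ 0.6392 -0.3035  0.048 ] bal [-0.0021 -0.4693] side px [323.0131 161.2298]
WS [ 0.5384 -0.2872  0.03  ] bal [-0.0992 -0.4376] side px [354.9681 187.1098]
WM [ 0.4399 -0.2977  0.03  ] bal [-0.198  -0.4326] side px [398.515  202.9807]
dish [ 0.4203 -0.1669  0.026 ] bal [-0.1971 -0.3004] side px [369.9254 238.9672]
beaker [ 0.6912 -0.1606  0.062 ] bal [ 0.0715 -0.3363] side px [261.7387 171.4333]
```

View pics/s3.png

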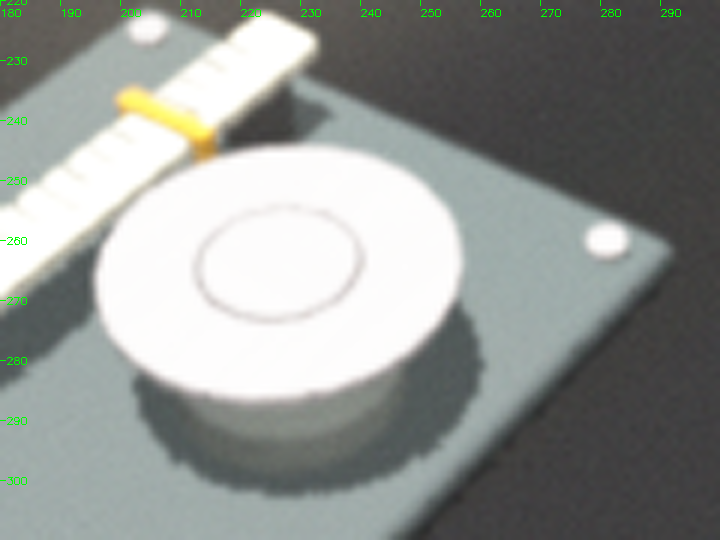

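```bash
cat >> h.py <<'E'
from scipy.spatial.transform import Rotation as Rn
def go(pos,psi):
    s=read_state(); R=Rn.from_rotvec(s["tcp_rot"])
    T=Rn.from_matrix(np.array([[np.cos(psi),np.sin(psi),0],[np.sin(psi),-np.cos(psi),0],[0,0,-1]]))
    d=R.inv().apply(np.array(pos)-s["tool_pos"])*1000
    print("shift mm",d.round(1),"turn",(R.inv()*T).as_rotvec().round(4))
YAW=.156
E
python3 - <<'E'
from h import *
import pickle
from scipy.optimize import least_squares
c=pickle.load(open("top.pkl","rb"));s=pickle.load(open("side.pkl","rb"))
def tri(a,b): return least_squares(lambda p: np.r_[proj(c,p)-a,proj(s,p)-b],[.6,0,.05])
for n,a,b in [("pan",(213,215.25),(226.4,264)),("button",(140.5,172.75),(115.3,280.5)),("knobtop",(174.5,164.75),(151,238)),("WLtop",(401.75,163),(323.3,155))]:
    r=tri(a,b); print(n,r.x.round(4),r.fun.round(1))
go((.6385,-.3025,.15),YAW)
E
```

```text
pan [0.5322 0.0754 0.0569] [-0.2 -0.2  0.2  0. ]
button [0.6154 0.2198 0.0682] [-0.4 -0.3  0.3  0.1]
knobtop [0.627  0.1449 0.0985] [-0.2 -0.1  0.2  0. ]
WLtop [ 0.6389 -0.3022  0.0645] [ 0.1  0.1 -0.2 -0. ]
shift mm [ 518.3 -194.4   80.8] turn [-0.0012  0.      0.1488]
```

```bash
python3 -m crank '40 -15 6 0 0 0.03 0; 90 -34 14 0 0 0.06 0; 145 -55 23 0 0 0.1 0; 200 -75 31 0 0 0.149 0; 255 -96 40 0 0 0.149 0; 310 -116 48 0 0 0.149 0; 365 -137 57 0 0 0.149 0; 420 -157 65 0 0 0.149 0; 470 -176 73 0 0 0.149 0; 505 -189 79 0 0 0.149 0; 518 -194 80 0 0 0.149 0; 518 -194 80 0 0 0.149 0; 518 -194 80 0 0 0.149 0'
python3 - <<'E'
from h import *
w=viewer.read_camera("wrist"); crop(w["pixels"],0,0,560,420,1,"w1",40); s=read_state(); print(s["tool_pos"],s["tcp_rot"],s["wrist_force"])
go((.6388,-.3024,.014),YAW)
E
```

```text
time: 1.88
tool_pos: [0.6376, -0.3045, 0.1516]
tcp_rot: [3.132, 0.243, -0.001]
wrist_force: [0.0, 0.6, 0.0]
width: 1.0
[ 0.6374993  -0.30467506  0.15168191] [ 3.13172338e+00  2.42095597e-01 -1.30173050e-04] [ 0.14277966 -0.64558225  0.24339139]
shift mm [  1.7  -2.1 137.7] turn [ 0.0005  0.0001 -0.0017]
```

View pics/w1.png

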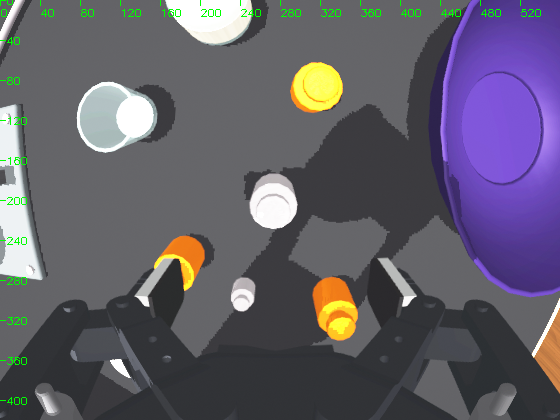

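The wrist view shows the large weight at (273,205), between the jaws and almost on the tool axis. Orange look-alikes stand at (180,262) and (330,305). I'll check their clearance from the fingers.

Run:
```python
from h import *
import pickle
c=pickle.load(open("top.pkl","rb"))
R=np.array([[np.cos(YAW),np.sin(YAW)],[np.sin(YAW),-np.cos(YAW)]])
for u,v in [(362.5,199.5),(437,211),(409,117)]:
    p=atz(c,u,v,.066); print(p, R@(p[:2]-[.6388,-.3024]))
# wrist estimate of weight
w=viewer.read_camera("wrist"); s=read_state(); f=K(w)
M=np.array(w["tool_from_camera"]); Rt=Rn.from_rotvec(s["tcp_rot"])
for u,v,z in [(274,211,.066),(273,207,.057)]:
    x,y=u-w["cx"],v-w["cy"]; r=np.hypot(x,y); th=r/f
    d=np.array([np.sin(th)*x/r,-np.sin(th)*y/r,-np.cos(th)])
    d=Rt.apply(M[:3,:3]@d); o=s["tool_pos"]+Rt.apply(M[:3,3]); print(o+d*(z-o[2])/d[2])
```

```text
[ 0.56510433 -0.22282349  0.066     ] [-0.06043711 -0.09006014]
[ 0.54336808 -0.37065924  0.066     ] [-0.10487837  0.05260327]
[ 0.73234747 -0.31712259  0.066     ] [0.09012407 0.0290781 ]
[ 0.64163707 -0.30397693  0.066     ]
[ 0.64211754 -0.30310412  0.057     ]
```

```bash
python3 -m crank '3 -1 30 0 0 0 0; 3 -1 65 0 0 0 0; 3 -1 95 0 0 0 0; 3 -1 117 0 0 0 0; 3 -1 130 0 0 0 0; 3 -1 137 0 0 0 0; 3 -1 137 0 0 0 0; 3 -1 137 0 0 0 100; 3 -1 137 0 0 0 140; 3 -1 137 0 0 0 180; 3 -1 137 0 0 0 180; 3 -1 137 0 0 0 180; 3 -1 137 0 0 0 180; 3 -1 137 0 0 0 180' 50
python3 - <<'E'
from h import *
w=viewer.read_camera("wrist"); crop(w["pixels"],130,100,430,400,2,"w2",20); s=read_state(); print(s["tool_pos"],s["tcp_rot"],s["wrist_force"],s["width"]*85)
E
```

```text
time: 3.72
tool_pos: [0.642, -0.3022, 0.0153]
tcp_rot: [3.131, 0.244, 0.002]
wrist_force: [-0.8, 0.5, 5.5]
width: 0.432
[ 0.64197916 -0.30218091  0.01530931] [3.13133955e+00 2.44524708e-01 2.09545215e-03] [-0.5990074   0.97715904  5.48127644] 36.4357873958651
```

View pics/w2.png

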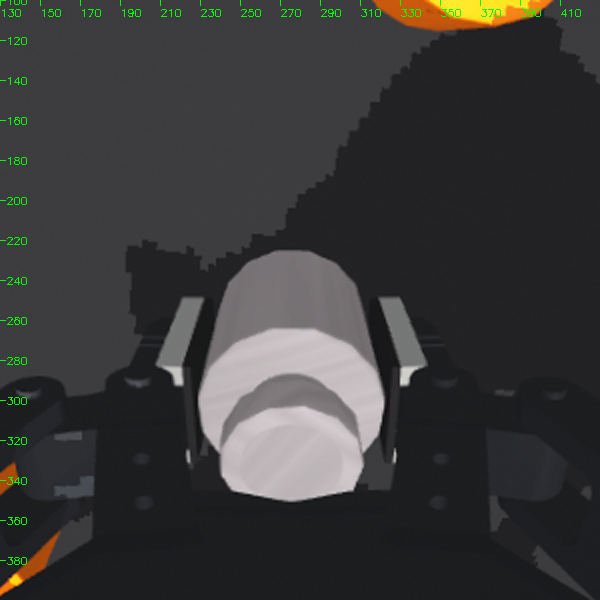

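```bash
cat >> h.py <<'E'
def wr(w,s,u,v,z):
    f=K(w); M=np.array(w["tool_from_camera"]); Rt=Rn.from_rotvec(s["tcp_rot"])
    x,y=u-w["cx"],v-w["cy"]; r=np.hypot(x,y); th=r/f
    d=np.array([np.sin(th)*x/r,-np.sin(th)*y/r,-np.cos(th)])
    d=Rt.apply(M[:3,:3]@d); o=s["tool_pos"]+Rt.apply(M[:3,3]); p=o+d*(z-o[2])/d[2]
    return p, Rt.inv().apply(p-s["tool_pos"])
E
python3 - <<'E'
from h import *
w=viewer.read_camera("wrist"); s=read_state()
for u,v,z in [(275.5,326.5,.066),(276,300,.048),(275.5,264,.048)]: print(*wr(w,s,u,v,z))
E
```

```text
[ 0.64365802 -0.30285485  0.066     ] [ 0.00161688  0.00096375 -0.05067835]
[ 0.64352045 -0.30308731  0.048     ] [ 0.00142182  0.00115681 -0.03267841]
[ 0.65890164 -0.30047335  0.048     ] [ 0.01702232  0.00096178 -0.03265858]
```

```bash
python3 -m crank '0 0 -5 0 0 0 180; 0 0 -15 0 0 0 180; 0 0 -35 0 0 0 180; 0 0 -60 0 0 0 180; 0 0 -90 0 0 0 180; 0 0 -110 0 0 0 180; -4 -30 -115 0 0 0 180; -9 -70 -115 0 0 0 180; -15 -115 -115 0 0 0 180; -21 -165 -115 0 0 0 180; -28 -215 -115 0 0 0 180; -34 -265 -115 0 0 0 180; -41 -315 -115 0 0 0 180; -46 -355 -115 0 0 0 180; -49 -380 -110 0 0 0 180; -50 -390 -105 0 0 0 180; -50 -390 -100 0 0 0 180; -50 -390 -100 0 0 0 180; -50 -390 -100 0 0 0 180'
python3 - <<'E'
from h import *
s=read_state(); print(s["tool_pos"],s["tcp_rot"],s["wrist_force"],s["width"]*85)
c=viewer.read_camera("top"); crop(c["pixels"],140,150,280,255,5,"t4"); 
c=viewer.read_camera("side"); crop(c["pixels"],150,130,310,310,4,"s4")
s=read_state();w=viewer.read_camera("wrist"); crop(w["pixels"],130,100,430,400,2,"w4",20)
E
```

```text
time: 6.2
tool_pos: [0.5318, 0.0746, 0.1143]
tcp_rot: [3.132, 0.242, 0.0]
wrist_force: [-0.3, -0.7, -4.8]
width: 0.428
[0.53176251 0.07463373 0.11431945] [3.13200611e+00 2.42420720e-01 7.06920410e-05] [-0.30200142 -0.72155572 -4.84740216] 36.4108245808097
```

View pics/t4.png

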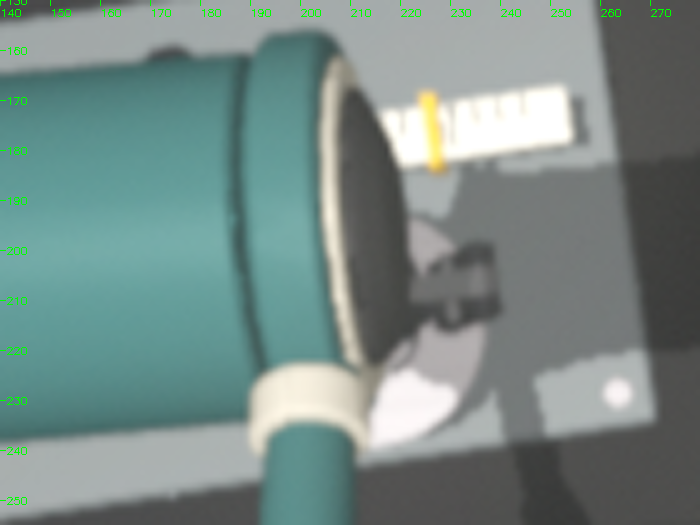

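View pics/s4.png

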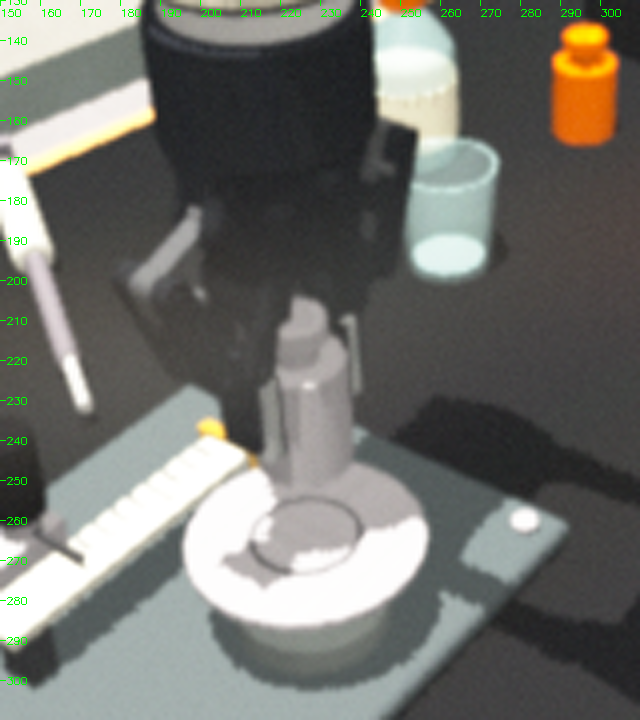

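View pics/w4.png

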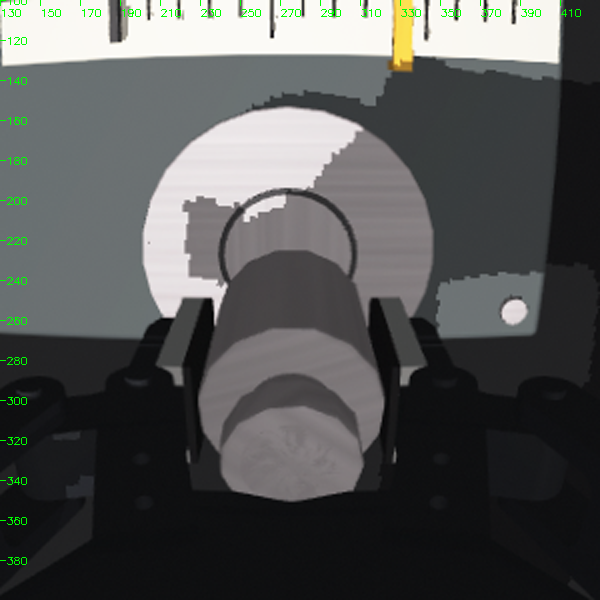

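Run:
```python
from h import *
import pickle
s=pickle.load(open("side.pkl","rb"))
e=np.array([np.cos(YAW),np.sin(YAW),0])
for d in (-.003,0,.0015):
    for z in (.099,.12,.147,.165): print(d,z,proj(s,np.array([.5318,.0746,z])+d*e))
c=viewer.read_camera("side"); crop(c["pixels"],205,195,255,265,9,"s5",5)
```

```text
-0.003 0.099 [226.58158218 244.21222387]
-0.003 0.12 [225.53969569 233.46965944]
-0.003 0.147 [224.14194528 219.05789391]
-0.003 0.165 [223.17154025 209.05235233]
0 0.099 [225.08283126 243.50047289]
0 0.12 [224.01550557 232.76844688]
0 0.147 [222.58376179 218.37217429]
0 0.165 [221.58984725 208.37830198]
0.0015 0.099 [224.33588917 243.14575299]
0.0015 0.12 [223.25593093 232.41900013]
0.0015 0.147 [221.80730941 218.03047601]
0.0015 0.165 [220.80172415 208.0424374 ]
```

View pics/s5.png

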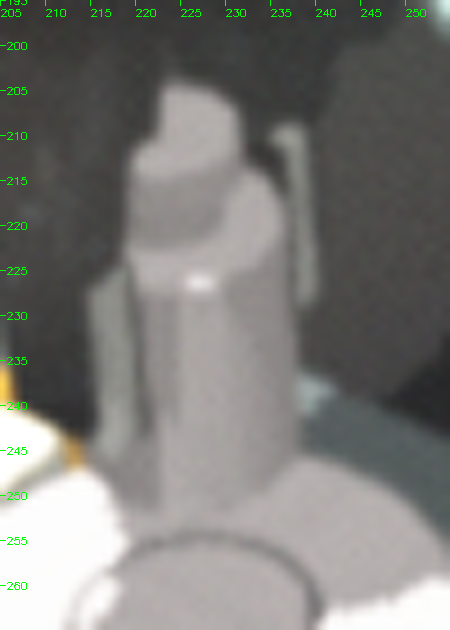

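Run:
```python
from h import *
import pickle
w=viewer.read_camera("wrist"); s=read_state(); f=K(w)
print("ring far edge",*wr(w,s,273.7,194.5,.057)); print("pan far edge",*wr(w,s,273.7,153.5,.057))
print("weight body top far edge",*wr(w,s,276,264,.147)); print("knobtop",*wr(w,s,275.5,326.5,.165)); print("bodytop c",*wr(w,s,276,300,.147)); print("foot far edge",*wr(w,s,275,225,.099))
# project pads: corner of TCP
c=viewer.read_camera("side"); print(proj(c,s["tool_pos"]), proj(c,s["tool_pos"]+[0,0,.0187]))
crop(c["pixels"],170,150,270,270,5,"s6",10)
```

```text
ring far edge [0.5541879  0.07895315 0.057     ] [ 0.02288881 -0.00017092  0.05742005]
pan far edge [0.57971946 0.08291688 0.057     ] [ 0.04872619 -0.00014003  0.05742528]
weight body top far edge [0.54854238 0.07673788 0.147     ] [ 0.01698692  0.00114661 -0.03258113]
knobtop [0.53325806 0.07453168 0.165     ] [ 0.00154892  0.00096378 -0.05058426]
bodytop c [0.53310993 0.07431262 0.147     ] [ 0.00136507  0.00115698 -0.03258429]
foot far edge [0.54798521 0.07709584 0.099     ] [0.01648206 0.00070594 0.01541876]
[224.06904008 235.91733823] [223.08982838 226.11486608]
```

View pics/s6.png

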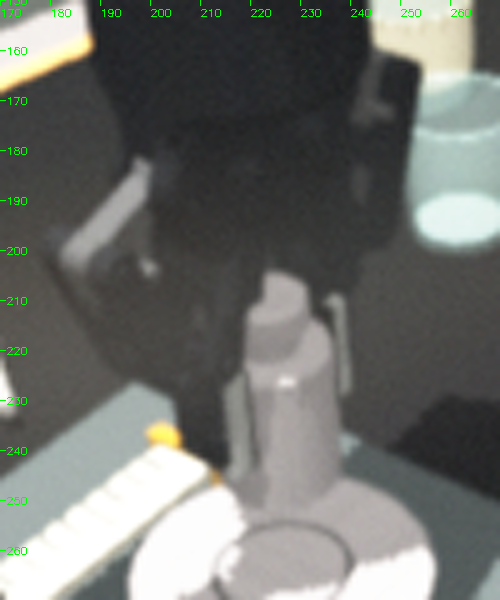

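```bash
python3 -m crank '3 0 5 0 0 0 180; 3 -1 14 0 0 0 180; 3 -1 24 0 0 0 180; 3 -1 31 0 0 0 180; 3 -1 36 0 0 0 180; 3 -1 39 0 0 0 180; 3 -1 42 0 0 0 180; 3 -1 44 0 0 0 180; 3 -1 46 0 0 0 180; 3 -1 48 0 0 0 180; 3 -1 50 0 0 0 180; 3 -1 50 0 0 0 180; 3 -1 50 0 0 0 180'
python3 - <<'E'
from h import *
s=read_state();w=viewer.read_camera("wrist"); print(s["tool_pos"],s["wrist_force"]);crop(w["pixels"],130,100,430,400,2,"w5",20)
c=viewer.read_camera("side"); crop(c["pixels"],170,180,290,310,5,"s7")
E
```

```text
time: 8.12
tool_pos: [0.5344, 0.0771, 0.0644]
tcp_rot: [3.132, 0.245, 0.001]
wrist_force: [-0.2, -0.0, -2.0]
width: 0.43
[0.53436102 0.07706987 0.06444072] [-0.21989306 -0.03378407 -2.00307775]
```

View pics/s7.png

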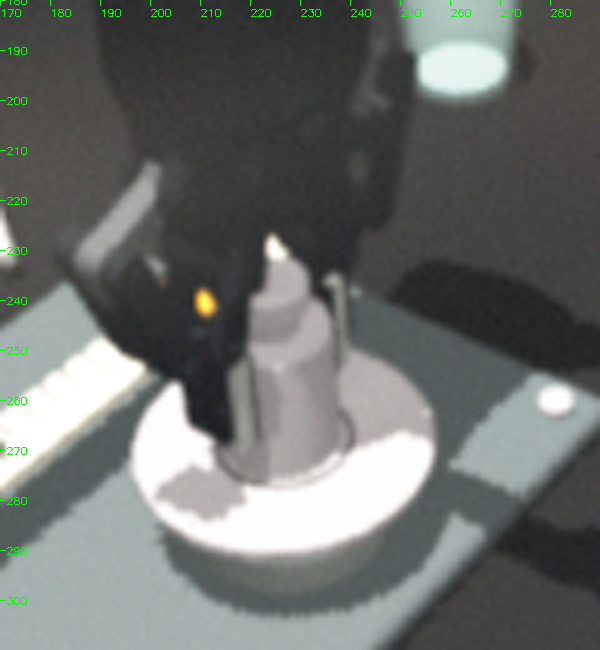

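View pics/w5.png

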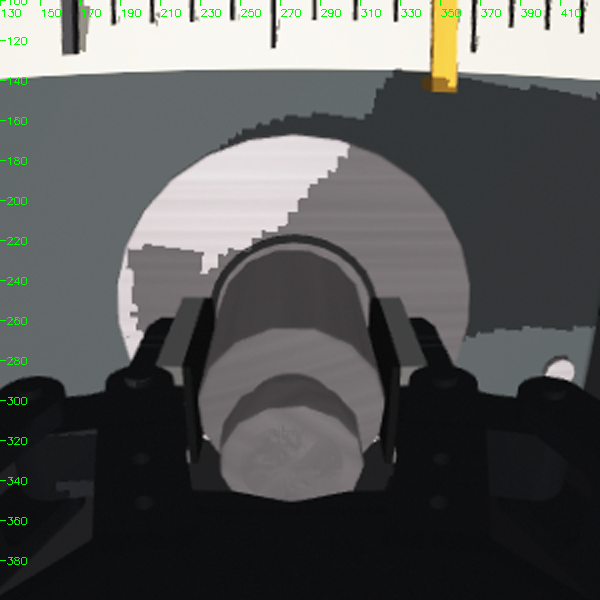

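```bash
python3 -m crank '0 0 2 0 0 0 180; 0 0 4 0 0 0 180; 0 0 5 0 0 0 180; 0 0 6 0 0 0 180; 0 0 6 0 0 0 180; 0 0 6 0 0 0 180'
```

```text
time: 8.98
tool_pos: [0.5344, 0.0771, 0.0584]
tcp_rot: [-3.132, -0.244, -0.001]
wrist_force: [-0.7, 0.2, -0.6]
width: 0.428
```

```bash
python3 -m crank '0 0 1 0 0 0 180; 0 0 1 0 0 0 180; 0 0 1 0 0 0 130; 0 0 1 0 0 0 110; 0 0 1 0 0 0 90; 0 0 1 0 0 0 60; 0 0 1 0 0 0 40; 0 0 1 0 0 0 40'
python3 - <<'E'
from h import *
s=read_state();w=viewer.read_camera("wrist"); print(s["tool_pos"],s["wrist_force"]);crop(w["pixels"],130,100,430,400,2,"w6",20)
c=viewer.read_camera("side"); crop(c["pixels"],170,180,290,310,5,"s8")
E
```

```text
time: 9.98
tool_pos: [0.5342, 0.0771, 0.0573]
tcp_rot: [3.132, 0.245, -0.0]
wrist_force: [-0.3, -0.3, 0.7]
width: 0.842
[0.5341628  0.07705355 0.05727366] [-0.33557612 -0.26511255  0.67710447]
```

View pics/w6.png

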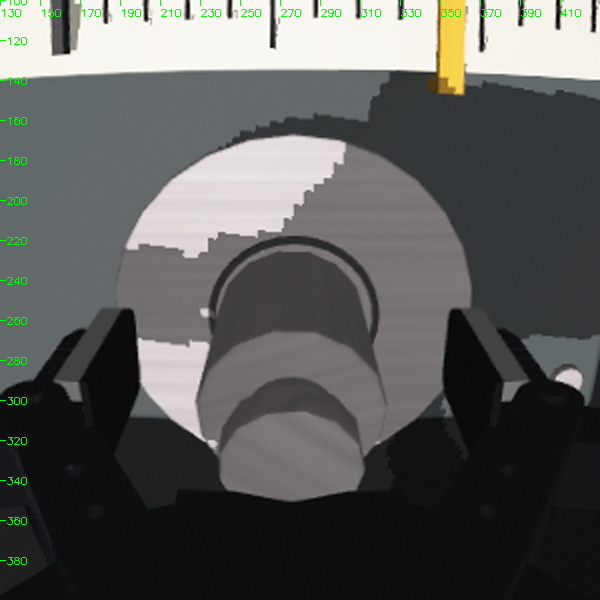

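View pics/s8.png

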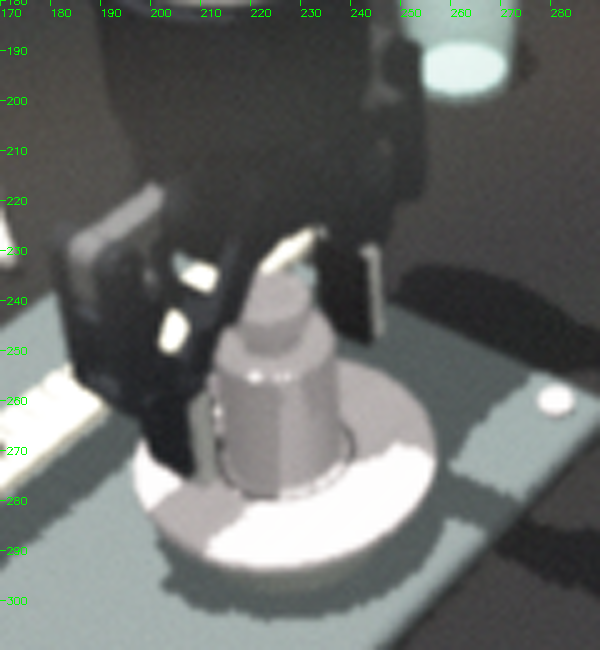

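The weight stands upright and released, centred in the ring: the wrist view shows an even ring gap around the foot at about (273,225). Next I go up and over to the button.

```bash
python3 -m crank '0 0 -5 0 0 0 20; 0 0 -20 0 0 0 0; 0 0 -45 0 0 0 0; 0 0 -75 0 0 0 0; 0 0 -90 0 0 0 0; 20 -25 -95 0 0 0 60; 50 -62 -95 0 0 0 120; 80 -100 -90 0 0 0 255; 97 -121 -75 0 0 0 255; 102 -127 -60 0 0 0 255; 102 -127 -50 0 0 0 255; 102 -127 -50 0 0 0 255; 102 -127 -50 0 0 0 255; 102 -127 -50 0 0 0 255'
python3 - <<'E'
from h import *
s=read_state();w=viewer.read_camera("wrist"); print(s["tool_pos"],s["wrist_force"],s["width"]);crop(w["pixels"],0,0,560,420,1,"w7",40)
c=viewer.read_camera("side"); crop(c["pixels"],60,160,260,310,4,"s9")
print(proj(c,s["tool_pos"])); go((.615,.2185,.0655),YAW)
E
```

```text
time: 11.82
tool_pos: [0.6157, 0.2178, 0.1083]
tcp_rot: [-3.132, -0.243, -0.002]
wrist_force: [0.7, 0.3, -0.2]
width: -0.002
[0.61567898 0.21782359 0.10830846] [ 0.65197071  0.31449277 -0.22262767] -0.0021843292408841577
[110.57579918 259.62889931]
shift mm [-0.6 -0.5 42.7] turn [-0.0002 -0.0013 -0.0007]
```

View pics/w7.png

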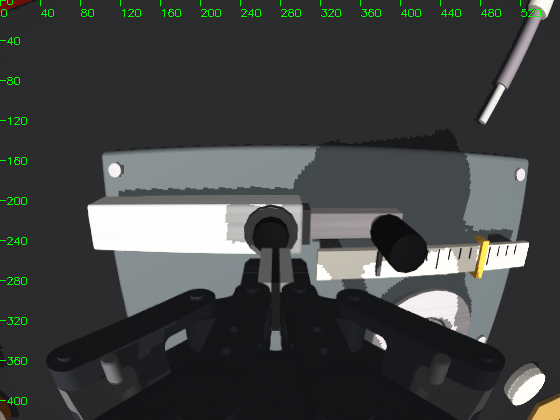

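View pics/s9.png

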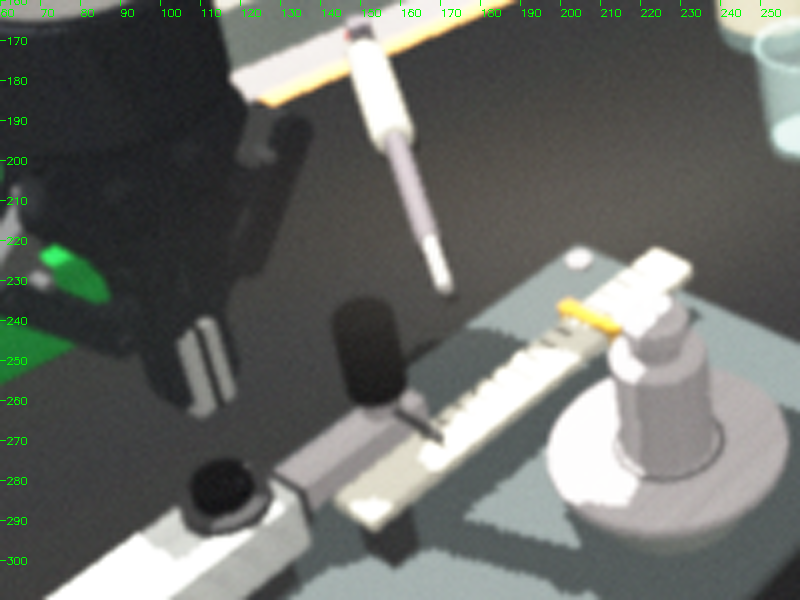

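```bash
python3 - <<'E'
from h import *
s=read_state();w=viewer.read_camera("wrist")
print(*wr(w,s,270.5,228,.062),*wr(w,s,271,236,.072))
E
python3 -m crank '-1 -1 15 0 0 0 255; -1 -1 27 0 0 0 255; -1 -1 33 0 0 0 255; -1 -1 36 0 0 0 255; -1 -1 38 0 0 0 255; -1 -1 40 0 0 0 255; -1 -1 42 0 0 0 255; -1 -1 43 0 0 0 255; -1 -1 43 0 0 0 255'
```

```text
[0.61979944 0.22086104 0.062     ] [ 0.00448287 -0.00209321  0.04618252] [0.61832186 0.22019206 0.072     ] [ 0.00293264 -0.0016628   0.03618041]
time: 13.1
tool_pos: [0.6143, 0.2192, 0.065]
tcp_rot: [-3.132, -0.244, -0.001]
wrist_force: [-2.3, -0.8, 5.1]
width: 0.004
```

```bash
python3 -m crank '0 0 1 0 0 0 255; 0 0 2 0 0 0 255; 0 0 2 0 0 0 255; 0 0 2 0 0 0 255'
```

```text
time: 13.6
tool_pos: [0.6144, 0.2193, 0.0648]
tcp_rot: [-3.132, -0.244, -0.001]
wrist_force: [-6.4, -1.5, 13.8]
width: 0.003
```

```bash
python3 -m crank '0 0 -3 0 0 0 255; 0 0 -15 0 0 0 255; 0 0 -40 0 0 0 255; 0 0 -60 0 0 0 200; 0 25 -65 0 0 0 90; 0 55 -65 0 0 0 90; 0 73 -60 0 0 0 90; 1 76 -55 0 0 0 90; 1 76 -55 0 0 0 90; 1 76 -55 0 0 0 90'
python3 - <<'E'
from h import *
s=read_state();w=viewer.read_camera("wrist"); print(s["tool_pos"],s["wrist_force"],s["width"]);crop(w["pixels"],100,100,460,370,2,"w8",20)
c=viewer.read_camera("side"); crop(c["pixels"],60,200,260,310,4,"s10")
E
```

```text
time: 14.85
tool_pos: [0.6266, 0.145, 0.117]
tcp_rot: [-3.132, -0.246, 0.001]
wrist_force: [0.5, -0.7, 0.0]
width: 0.647
[0.62664986 0.14501915 0.11695864] [ 0.52388706 -0.67416556  0.03246622] 0.6470632006395556
```

View pics/w8.png

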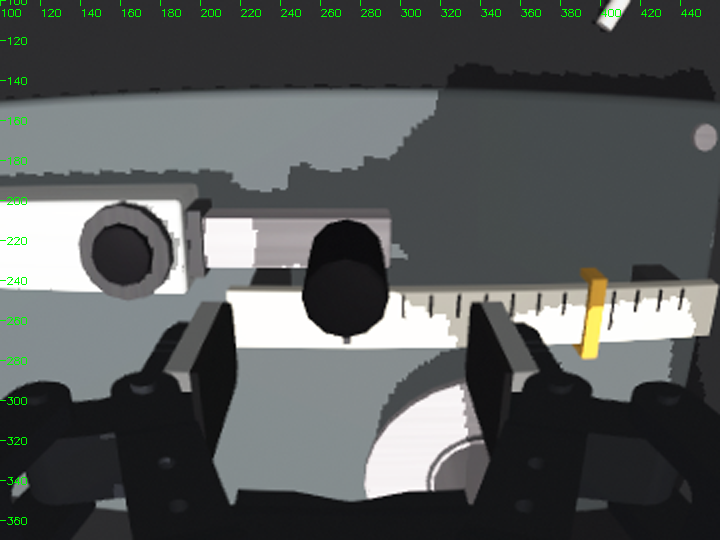

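View pics/s10.png

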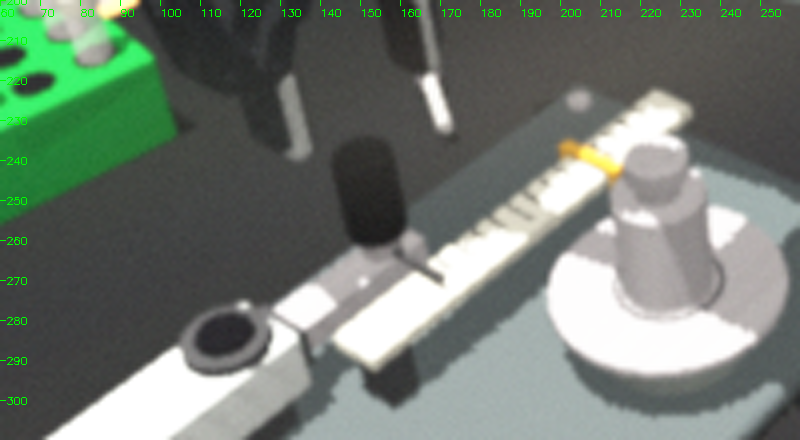

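```bash
python3 - <<'E'
from h import *
s=read_state();w=viewer.read_camera("wrist"); print(*wr(w,s,273,245.5,.099),*wr(w,s,221,291,.117),*wr(w,s,333,291,.117))
E
python3 -m crank '1 0 15 0 0 0 90; 1 0 32 0 0 0 90; 1 0 45 0 0 0 90; 1 0 52 0 0 0 90; 1 0 55 0 0 0 90; 1 0 55 0 0 0 130; 1 0 55 0 0 0 170; 1 0 55 0 0 0 215; 1 0 55 0 0 0 230; 1 0 55 0 0 0 230; 1 0 55 0 0 0 230; 1 0 55 0 0 0 230' 60
python3 - <<'E'
from h import *
s=read_state();w=viewer.read_camera("wrist"); print(s["tool_pos"],s["wrist_force"],s["width"]*85);crop(w["pixels"],100,100,460,370,2,"w9",20)
E
```

```text
[0.63081997 0.14605373 0.099     ] [ 0.00410662 -0.00036257  0.0182687 ] [0.60907645 0.1690887  0.117     ] [-0.013776   -0.02651189  0.00027383] [0.61784854 0.11328039 0.117     ] [-0.01381923  0.0299816   0.0002619 ]
time: 16.5
tool_pos: [0.6284, 0.1449, 0.0633]
tcp_rot: [-3.131, -0.244, -0.002]
wrist_force: [-1.7, 3.0, 5.4]
width: 0.263
[0.62839398 0.1448882  0.06327859] [-1.69333268  2.9948192   5.40919879] 22.384762648412494
```

View pics/w9.png

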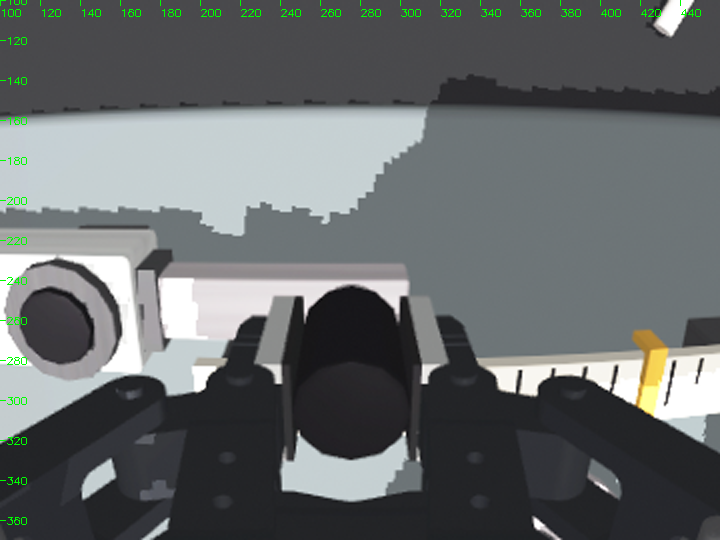

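```bash
python3 -m crank '0 3 0 0 0 0 230; 0 8 0 0 0 0 230; 0 15 0 0 0 0 230; 0 25 0 0 0 0 230; 0 35 0 0 0 0 230; 0 45 0 0 0 0 230; 0 55 0 0 0 0 230; 0 65 0 0 0 0 230; 0 73 0 0 0 0 230; 0 78 0 0 0 0 230; 0 80 0 0 0 0 230; 0 80 0 0 0 0 230; 0 80 0 0 0 0 230'
python3 - <<'E'
from h import *
s=read_state(); print(s["tool_pos"],s["wrist_force"],s["width"]*85)
p=s["tool_pos"]-[.62839,.14489,.06328]; print(Rn.from_rotvec(s["tcp_rot"]).inv().apply(p))
w=viewer.read_camera("wrist");crop(w["pixels"],180,180,380,330,4,"w10",10)
c=viewer.read_camera("side"); crop(c["pixels"],130,180,270,285,5,"s11")
c=viewer.read_camera("top"); crop(c["pixels"],140,120,270,220,5,"t11")
E
```

```text
time: 18.18
tool_pos: [0.6408, 0.066, 0.0633]
tcp_rot: [-3.131, -0.244, -0.002]
wrist_force: [-1.9, 3.8, 6.1]
width: 0.265
[0.64079663 0.06604011 0.06329375] [-1.88849012  3.78837039  6.05700394] 22.48660840773277
[ 3.12895186e-05  7.98199350e-02 -7.96057328e-05]
```

View pics/w10.png

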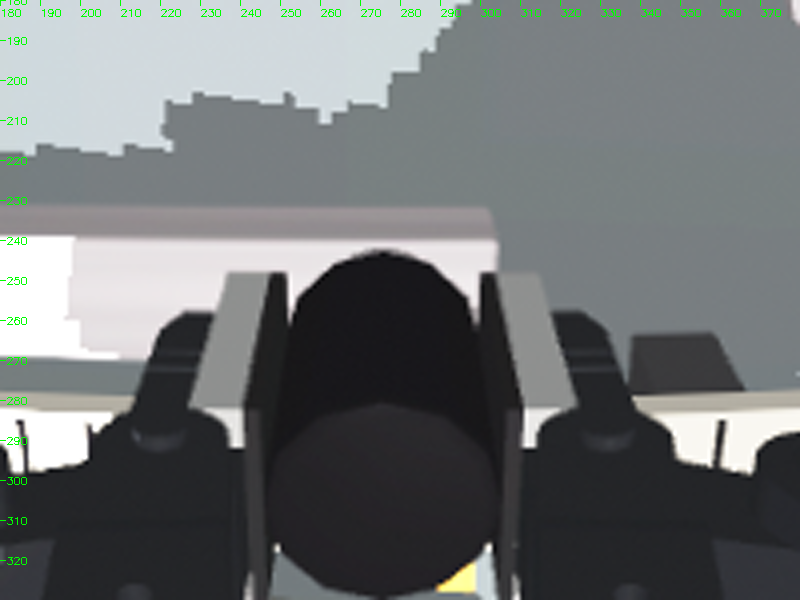

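View pics/s11.png

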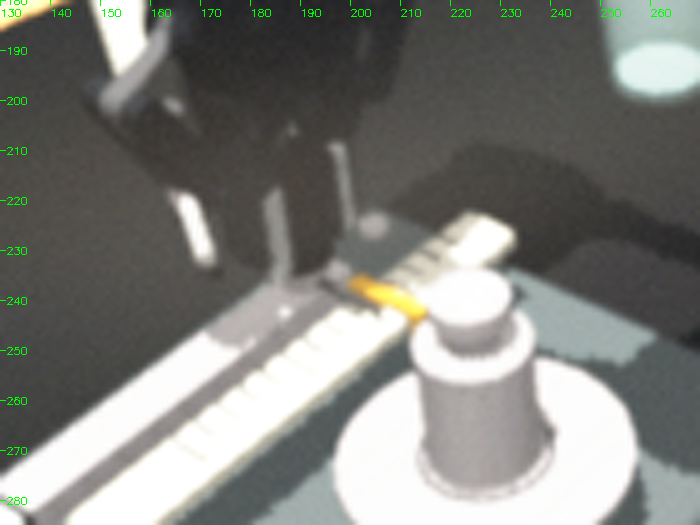

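View pics/t11.png

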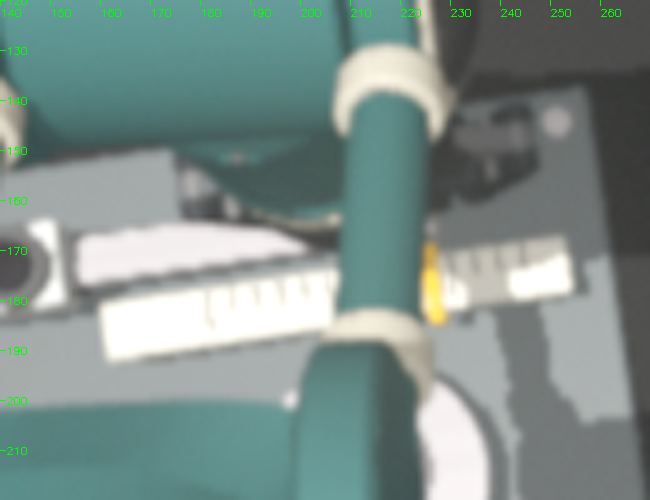

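```bash
python3 - <<'E'
from h import *
import pickle
w=viewer.read_camera("wrist")
R=Rn.from_rotvec([3.13200611e+00,2.42420720e-01,0])
G=np.array([.62839,.14489,.06328])
S=lambda p: {"tool_pos":np.array(p),"tcp_rot":[3.13200611,.24242,0.]}
bal=lambda p:(R.inv().apply(p-G)*1000).round(1)
s=S([.53176,.07463,.11432])
for z in (.05,.053,.056): print("w4 ptr",z,bal(wr(w,s,189,110,z)[0]))
print("w4 tab",bal(wr(w,s,331.5,116,.05)[0]))
s=S([.53416,.07705,.05727])
for z in (.05,.053,.056): print("w6 ptr",z,bal(wr(w,s,160,113,z)[0]))
print("w6 tab",bal(wr(w,s,355,116,.05)[0]))
s=S([.62665,.14502,.11696]); print("w8 tab",bal(wr(w,s,397,242,.05)[0]), "mark",bal(wr(w,s,301.5,252,.046)[0]))
c=pickle.load(open("top.pkl","rb")); sd=pickle.load(open("side.pkl","rb"))
print("top ptr",[bal(atz(c,181.4,180.5,z)) for z in (.05,.053,.056)],"tab",bal(atz(c,226.6,176.5,.05)))
crop(c["pixels"],155,160,260,197,7,"t12",5); crop(sd["pixels"],140,215,240,295,8,"s12",5)
x=viewer.read_camera("side"); crop(x["pixels"],175,215,225,255,14,"s13",5)
E
python3 -c "
import cv2
a=cv2.imread('pics/w4.png')[0:150];b=cv2.imread('pics/w6.png')[0:110]
import numpy as np
cv2.imwrite('pics/w46.png',np.vstack([a,b]))"
```

```text
w4 ptr 0.05 [-29.    0.2  13.3]
w4 ptr 0.053 [-29.2   1.   10.3]
w4 ptr 0.056 [-29.3   1.8   7.3]
w4 tab [-33.8  90.9  13.3]
w6 ptr 0.05 [-29.4  -1.   13.3]
w6 ptr 0.053 [-29.5   0.1  10.3]
w6 ptr 0.056 [-29.6   1.2   7.3]
w6 tab [-31.8  90.2  13.3]
w8 tab [-15.6  88.4  13.3] mark [-23.6  19.1  17.3]
top ptr [array([-26.5,  -0.6,  13.3]), array([-26.9,  -0. ,  10.3]), array([-27.4,   0.6,   7.3])] tab [-31.8  91.2  13.3]
```

View pics/t12.png

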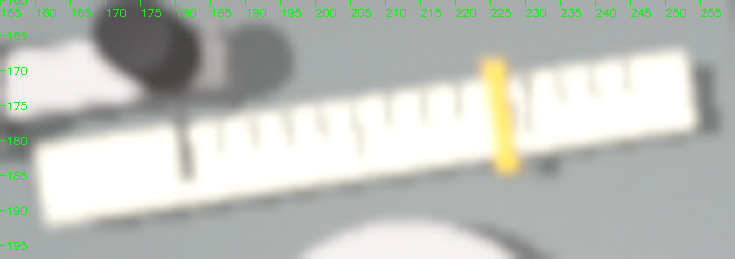

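View pics/s12.png

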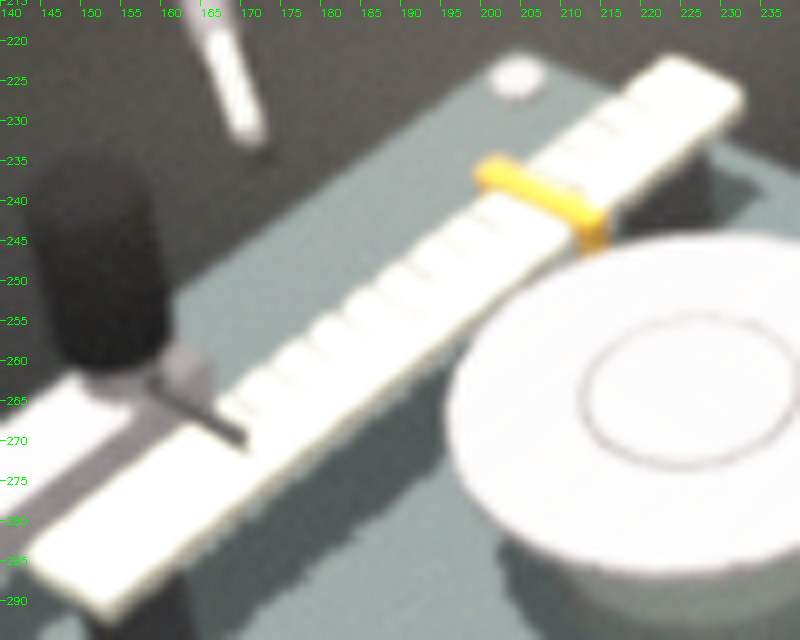

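View pics/s13.png

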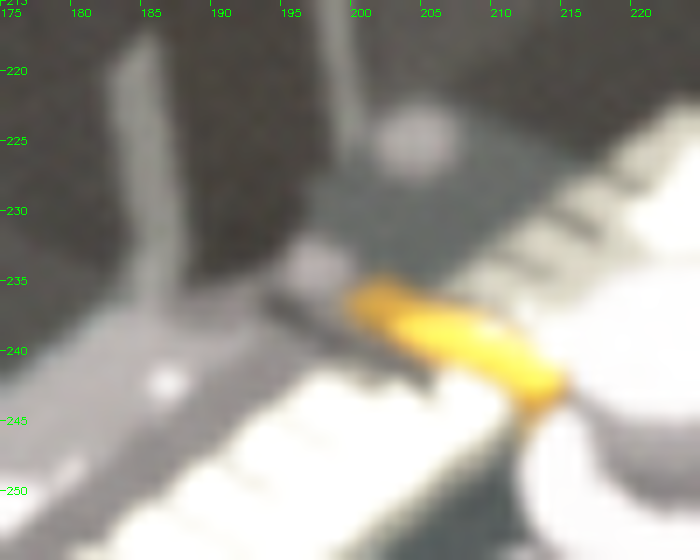

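View pics/w46.png

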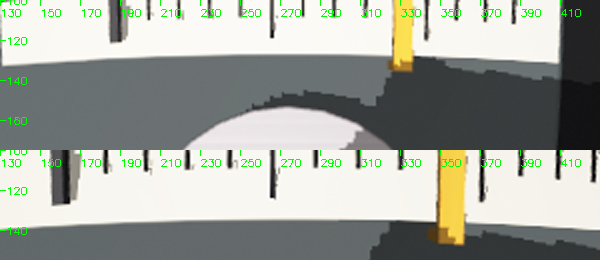

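```bash
python3 -m crank '0 3 0 0 0 0 230; 0 6 0 0 0 0 230; 0 9 0 0 0 0 230; 0 11 0 0 0 0 230; 0 11 0 0 0 0 230; 0 11 0 0 0 0 230; 0 11 0 0 0 0 230; 0 11 0 0 0 0 230'
python3 - <<'E'
from h import *
s=read_state(); print(s["tool_pos"],s["wrist_force"],s["width"]*85)
p=s["tool_pos"]-[.62839,.14489,.06328]; print(Rn.from_rotvec(s["tcp_rot"]).inv().apply(p)*1000)
w=viewer.read_camera("wrist");crop(w["pixels"],200,240,360,360,5,"w14",10)
c=viewer.read_camera("side"); crop(c["pixels"],175,205,235,255,13,"s14",5)
E
```

```text
time: 19.42
tool_pos: [0.6425, 0.0554, 0.0633]
tcp_rot: [-3.131, -0.244, -0.002]
wrist_force: [-0.4, 4.9, 6.9]
width: 0.261
[0.64249371 0.05535527 0.06327569] [-0.43423055  4.85482509  6.88589564] 22.219253860745667
[ 4.52551200e-02  9.06387002e+01 -8.22150021e-02]
```

View pics/s14.png

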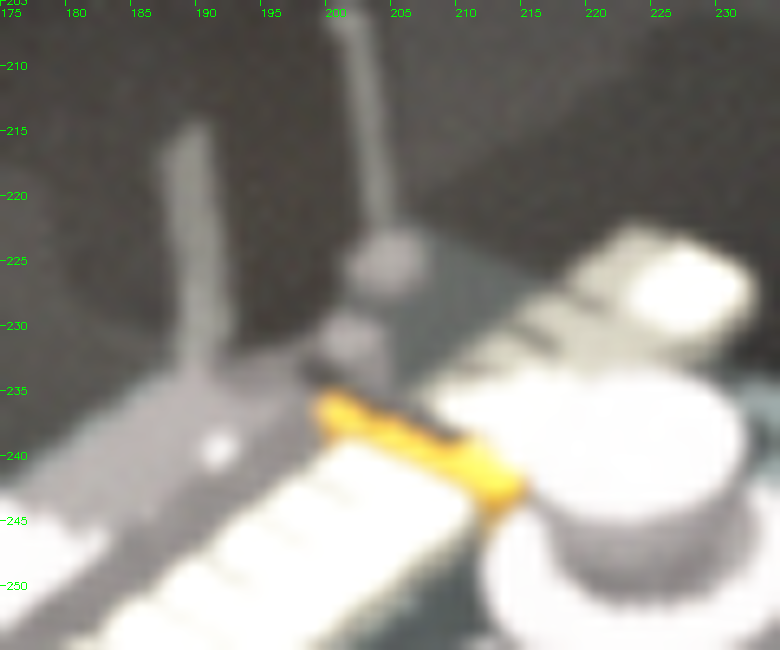

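View pics/w14.png

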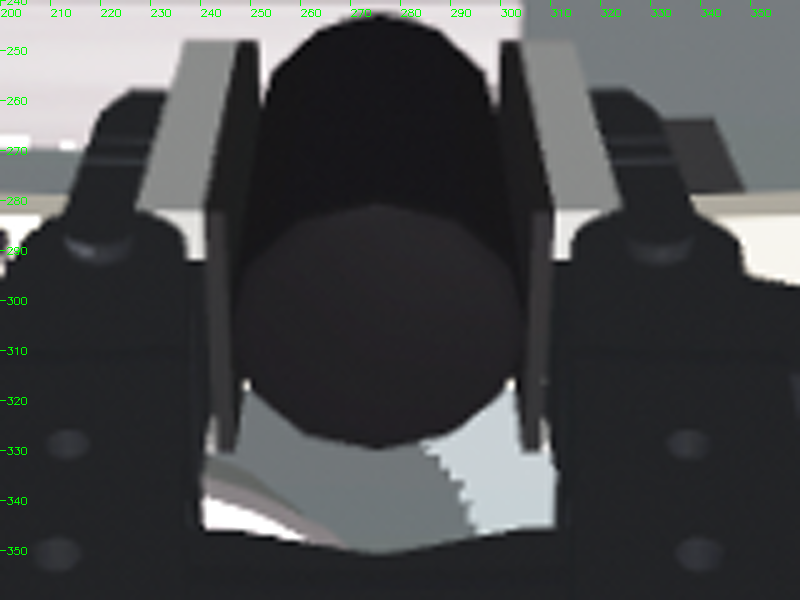

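Run:
```python
from h import *
import pickle
from scipy.optimize import least_squares
c=pickle.load(open("top.pkl","rb"));sd=pickle.load(open("side.pkl","rb"))
def tri(a,b): return least_squares(lambda p: np.r_[proj(c,p)-a,proj(sd,p)-b],[.6,0,.05])
by=np.array([-np.sin(YAW),np.cos(YAW),0]); bx=np.array([np.cos(YAW),np.sin(YAW),0])
tip=tri((181.7,185.4),(170.7,269.7)); tl=tri((224.3+.1,168.8),(200.5,236)); tr=tri((227.7,184.3),(213.6,242.3))
for n,r in (("tip",tip),("tabL",tl),("tabR",tr)): print(n,r.x.round(4),r.fun.round(2))
tabc=(tl.x+tr.x)/2
print("tip->tab along -y", -(tabc-tip.x)@by*1000, "tab dir", np.arctan2(*((tr.x-tl.x)[:2])))
for d in (89,90.6,92):
    p=tip.x-by*d/1000
    for z in (.051,.053,.055):
        p[2]=z; print(d,z,"tip",proj(sd,p),"at +15mm x",proj(sd,p+bx*.015))
```

```text
tip [0.5923 0.1407 0.0506] [-0.12 -0.1   0.12  0.01]
tabL [0.6268 0.0547 0.0494] [ 0.02  0.02 -0.02 -0.  ]
tabR [0.5963 0.0487 0.0487] [-0.55 -0.53  0.64  0.06]
tip->tab along -y 90.92777884976176 tab dir -1.7633907512524147
89 0.051 tip [208.67280561 239.9465275 ] at +15mm x [202.25017255 236.85602929]
89 0.053 tip [208.55874549 239.04823411] at +15mm x [202.12740686 235.96160001]
89 0.055 tip [208.4443336 238.1471702] at +15mm x [202.00426617 235.06443852]
90.6 0.051 tip [209.29838906 239.45805157] at +15mm x [202.87896931 236.37661574]
90.6 0.053 tip [209.18545544 238.56030387] at +15mm x [202.75733671 235.48273522]
90.6 0.055 tip [209.072174   237.65979134] at +15mm x [202.6353331  234.58612807]
92 0.051 tip [209.84429715 239.03178876] at +15mm x [203.42769558 235.95825033]
92 0.053 tip [209.73234427 238.13451902] at +15mm x [203.30704954 235.0648504 ]
92 0.055 tip [209.62004703 237.23448941] at +15mm x [203.18603595 234.16872872]
```

Run:
```python
from h import *
import pickle
from scipy.ndimage import map_coordinates as mc
sd=pickle.load(open("side.pkl","rb")); x=viewer.read_camera("side")
# tab mid, near end where pointer covers: tab point 
L=np.array([200.5,236.0]);Rr=np.array([213.6,242.3]); d=(Rr-L)/np.linalg.norm(Rr-L); n=np.array([d[1],-d[0]])
t=np.arange(-4,5.01,.5)
for fr in (.25,.4,.55):
    m=L+(Rr-L)*fr
    print("frac",fr)
    for im in (sd,x):
        pr=np.zeros((len(t),3))
        for o in (-.5,0,.5):
            q=m+d*o+n*t[:,None]
            pr+=np.array([mc(im["pixels"][:,:,k].astype(float),[q[:,1],q[:,0]],order=1) for k in range(3)]).T/3
        print(pr[:,0].astype(int)); print(pr[:,2].astype(int))
print(t)
b=np.hstack([cv2.resize(i["pixels"][222:252,190:225,::-1],None,fx=11,fy=11,interpolation=cv2.INTER_NEAREST) for i in (sd,x)]); cv2.imwrite("pics/cmp.png",b)
```

```text
frac 0.25
[255 255 255 254 251 249 250 253 254 254 254 253 248 236 222 204 191 185
 177]
[253 253 253 246 223 188 147 118 114 118 133 153 174 185 192 193 189 185
 180]
[255 255 255 254 252 249 249 249 243 231 201 162 140 135 133 129 123 118
 112]
[253 254 253 246 225 190 144 109  97  93  95 102 113 121 126 124 119 115
 109]
frac 0.4
[255 255 255 254 252 251 252 253 254 254 255 254 254 252 250 251 250 248
 246]
[254 254 253 247 229 196 153 121 117 122 142 170 198 218 231 240 245 244
 241]
[255 255 255 254 253 251 252 252 250 241 211 173 150 151 164 180 188 182
 174]
[254 254 253 248 230 197 151 115 102  96  98 105 118 133 150 164 171 167
 161]
frac 0.55
[255 255 254 254 253 251 252 253 254 254 255 254 254 253 252 253 254 254
 255]
[254 254 253 248 233 200 155 122 116 123 145 173 200 219 233 244 251 253
 253]
[255 255 254 254 253 251 251 252 250 242 214 178 167 187 216 239 250 247
 243]
[254 254 253 248 234 200 154 118 102  94  95 103 125 161 199 228 243 239
 232]
[-4.  -3.5 -3.  -2.5 -2.  -1.5 -1.  -0.5  0.   0.5  1.   1.5  2.   2.5
  3.   3.5  4.   4.5  5. ]
```

View pics/cmp.png

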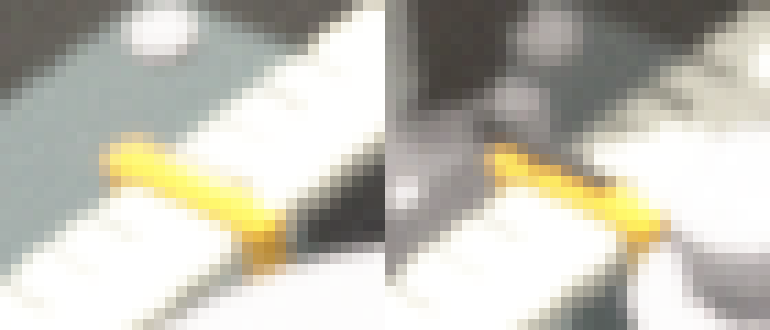

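```bash
python3 -m crank '0 0.4 0 0 0 0 230; 0 0.4 0 0 0 0 230; 0 0.4 0 0 0 0 230; 0 0.4 0 0 0 0 230; 0 0.4 0 0 0 0 230; 0 0.4 0 0 0 0 230'
python3 - <<'E'
from h import *
s=read_state(); print(s["tool_pos"],s["wrist_force"],s["width"]*85,abs(s["joint_vel"]).max())
p=s["tool_pos"]-[.62839,.14489,.06328]; print(Rn.from_rotvec(s["tcp_rot"]).inv().apply(p)*1000)
c=viewer.read_camera("side"); crop(c["pixels"],80,140,420,340,2,"s15",20)
E
```

```text
time: 20.32
tool_pos: [0.6425, 0.0551, 0.0633]
tcp_rot: [-3.131, -0.244, -0.002]
wrist_force: [-2.0, 5.3, 5.4]
width: 0.264
[0.64252032 0.05505587 0.06328903] [-1.98627358  5.29733364  5.42487265] 22.479731199930814 0.001079803099768396
[ 1.76879294e-02  9.09385787e+01 -1.02498785e-01]
```

View pics/s15.png

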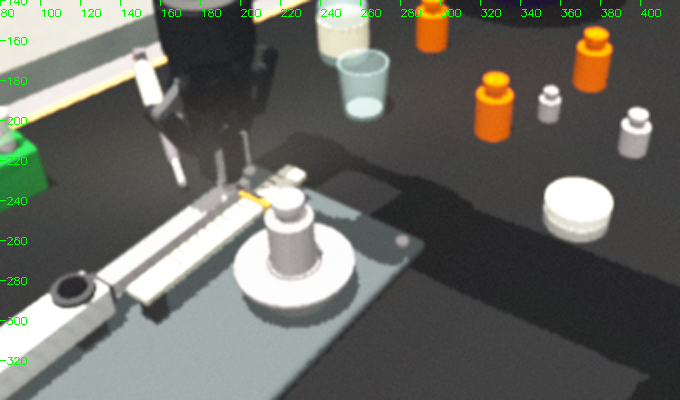

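The side view shows the weight upright in the ring, about (224,265), and the button down at (116,284). The pointer lies over the tab at about (206,238), and the beaker, dishes and other weights look unmoved.

```bash
python3 -c "
from workcell import job
print(job.finish_job())"
```

```text
the job is handed in; nothing more can be done
None
```

I did the steps in the order asked and handed the job in at about 20 s, with the arm still holding the knob.

- **Weight:** the largest steel weight stands upright and released on the middle of the pan. The gap to the centring ring looked even all round. The pan sank about 15 mm by arm height and force, clear of its 24 mm stop.
- **Button:** I pressed it until it bottomed out, at about 14 N with the fingertips 65 mm above the bench. It stayed down in the later pictures.
- **Gauge arm:** it is drawn out 90.9 mm from where I gripped the knob, and is held still at about 5 N of spring pull.
- **Bystanders:** in the last side picture the index tab, beaker, dishes and other two weights look unmoved. I measured only the tab's edge, and that was before the final 0.3 mm of pull.

**Pointer against tab:** my estimates of how far to draw the arm ranged from 89.4 to 91.4 mm, and one rough early reading gave 88.4 mm. The spread comes mainly from not knowing the pointer's exact height. The side view at 90.6 mm showed the blade over the tab, 0 to 1.3 mm past its centre line depending on that height. I chose about 91 mm, so I expect the pointer to be within about 1 mm of the tab. I could not confirm it from above because the arm hid that view.

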